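# Put the refilled jar back in the hardware carousel and hold it at the front for labelling

### The arm

A 6-joint arm with a two-finger parallel gripper is mounted at the origin on the work surface. World frame = base frame: x ahead of the robot, y to its left, z up, the work surface at z = 0. Lengths are in m, angles in rad, forces in N, time in s.
With the tool pointing down it reaches from about 0.3 to 0.875 m from the base axis. Payload 6.4 kg.
Tool frame: the origin (TCP) lies at the very end of the fingers, on their centre line; the grasp point (between the pads) lies 19 mm behind it (manip.tcp_to_grasp is the x of the grasp point in the tool frame, in m); x points along the fingers, y is the direction in which the jaws open and shut, and the axes are right-handed (so a half turn about x gives the same grasp; the last joint's range is limited). The gripper opens to 88 mm and grips with 3 to 60 N. Pads are 18 mm wide; open, the fingers measure 123 mm over their backs; the gripper's body (75 mm by 187 mm) begins 45 mm behind the grasp point.
Start: joints at [-1.551, 0.181, 1.607, -0, 1.354, -0.206], TCP at [0.129, -0.56, 0.208] pointing down, gripper open.
Joint ranges: [-2.99, 2.99], [-0.89, 2.07], [0.3, 2.58], [-1.14, 4.28], [0, 2.63], [-3.12, 3.12]. Speed limits (rad/s): [2.57, 2.57, 3.01, 3.14, 3.14, 3.14].

### API

Orientations are given as a 3x3 rotation matrix whose columns are the frame's x, y, z axes.
In Python, from cell import readout, get_image, order, manip gives the robot as it stands. The module is installed in compiled form; this text tells all that it offers.
- The arm moves only by the shell command python3 -m handwheel 'ROWS' [FORCE]. ROWS is JSON, a list that holds one entry, the list of rows, each a list of 5 numbers: the opening, from 0 (shut) to 1 (fully open), then the shift along the tool's x, y, z in m, then the turn about the tool's x in degrees. A call has 1 to 12 rows; each row is the pose to reach, as a shift and turn from the pose commanded when the call began, along the tool's axes at that moment; what a row does not reach only later rows make up. A row lasts 1/10 s, in which the tool goes at most 50 mm and 8.59 degrees, less where a joint would pass 70% of its speed; a pose out of reach is approached as far as the arm can. A call with a gripper value outside its range is refused whole. The fingers move at their own pace and stop on an object; FORCE is the grip in N (left out, the last holds). Time passes only in rows, so rows that repeat a pose let the fingers close. It gives the time, the measured TCP pose, the force and the opening at its end, in the units of the state.
- readout.state(): the state, without advancing time (a new reading comes with each control period).
- get_image(name): name is "scene" or "top"; returns a dict with "color" (384x512x3 uint8, red, green, blue), "range_z" (384x512 float32, m along the optical axis (not along the pixel's ray), 0 where there is no reading), "camera_matrix" (3x3 intrinsics, pixels), "xyz" and "orientation" of the camera in the world. Camera axes: x right, y down, z forward; pixel columns grow to the right and rows downward; lengths in m; the calibration is good to about 2 mm. A picture is of the moment at which its call begins.
- order.finish_job(): hands the job in, once; it reports no verdict.
The state is a dict: "clock": time; "q": joint angles; "dq": joint speeds; "tau": joint torques, N m; "eef_pos": TCP position; "eef_rot": TCP orientation; "force": force on the tool from outside, world axes, zero at the start; "moment": the same for the moment, N m; "width": finger opening in m.
Only numpy, scipy, OpenCV 4.12 (cv2) and the standard library are available. Lean on these libraries where they do the work, as an engineer would, in place of code of your own. Each camera call takes 0.05 s, during which the arm holds its last target. There are 200 camera calls.

### The job

The jar with the yellow lid has been refilled: first put it back, lid up, in the empty pocket of the hardware carousel, right down on the pocket's floor, and then turn the carousel until that jar stands in front of the orange pointer on the base. Finish while holding the carousel still there, gripping that jar or the knob in the middle and not letting go, so that a colleague can stick the new label on the jar. Keep the jar upright all the way and leave the tin, the tape measure and the knife where they are.

Things in the scene. Friction and masses are not known exactly. Their poses are not given: they have to be found in the camera images.
- jar_center (a point): Centre (half-way up) of the loose clear jar with the YELLOW screw lid: upright, 80 mm high, body 56 mm in diameter up to 62 mm, then the ribbed lid, 58 mm in diameter, 18 mm high; grey metal parts inside, no label, 0.17 to 0.36 kg. It stands on the bench (this point at z = 0.040), left or right of the carousel. z axis out of the lid; yaw means nothing.
- carousel_base: Fixed grey foot of the carousel, a flat disc 220 mm in diameter. Origin on the carousel's axis at bench height; its x axis points from the axis to the orange pointer (the front): a tab 44 mm wide, 16 mm high, with a black arrow, sticking out beyond the turntable, from 158 to 184 mm from the axis.
- turntable: Black turntable, 300 mm in diameter, deck at z = 0.024; turns both ways without stops about the vertical axis with light drag (0.04 N m) and stays where left. Origin on the axis at bench height, x axis to the empty pocket. Six pockets 60 degrees apart: five hold fixed jars like the loose one (white or blue lids, tops at z = 0.104, gaps 47 mm), the sixth is empty. Turned by any jar or the knob.
- pocket (a point): Centre of the floor of the empty pocket, on the deck (z = 0.024), 105 mm from the axis; turns with it. The pocket is a round white cup with a rim 14 mm high, 62 mm wide inside at the floor, flaring to about 74 mm at the mouth. The jar fits loosely and can spin in it. With the jar right down in it, the jar's centre is 40 mm above this point and its lid spans z = 0.086 to 0.104.
- front_spot (a point): Fixed point in front of the orange pointer: 105 mm from the axis towards the pointer, at deck height (z = 0.024). When the jar is at the front, the pocket's centre lies on this point. The pocket starts 46 to 180 degrees of turning away from it, either way.
- knob (a point): Centre of the grey knob on the post in the middle of the turntable, on the axis at z = 0.084: 36 mm in diameter, from z = 0.068 to 0.100; it turns with the turntable.
- tin_center (a point): Centre of a bystander: round blue and steel tin with a red cap, 60 mm in diameter, 85 mm high, standing on the bench. Not to be moved.
- tape_center (a point): Centre of a bystander: black and yellow tape measure, 72 by 40 by 62 mm high, standing on the bench, x axis along its length. Not to be moved.
- knife: Bystander: yellow and black utility knife, 175 mm long, 30 mm wide, 25 mm high, lying on the bench far to the left; origin in its underside, x axis along it towards the blade. Not to be moved.
Things that resemble listed ones, but are neither listed nor needed, are in the scene too. There is more than one size of the part that bears jar_center; the job needs the middle-sized.

How it is judged:
By the outcome, as a careful person would: the job done as asked, in the order asked, and still so for the second after the job is handed in, while the arm keeps its last pose, push and grip.
It also fails if it takes over 48 s, if anything falls off the work surface, if the arm or the gripper's body presses on something with over 40 N, if the wrist force passes 120 N, or if a joint passes its speed limit or range.

## Working session

There is one attempt and no reset: what is moved stays moved. The work goes in short steps, Python scripts to look and compute and a shell command to move; the robot and the scene stay as the last step left them, time stands still between calls to the robot, and variables do not carry over. Pictures are saved under pics/ and viewed, about 8 in all and at most 12, crops included, and the job is handed in when it is done.

```bash
mkdir -p pics; cat > h.py <<'E'
import numpy as np, cv2
from cell import readout, get_image, order, manip
def grab(n):
    d=get_image(n); return d
def save(d,f,box=None,s=1):
    im=d["color"][...,::-1]
    if box: u0,v0,u1,v1=box; im=im[v0:v1,u0:u1]
    cv2.imwrite(f,cv2.resize(im,None,fx=s,fy=s,interpolation=cv2.INTER_CUBIC))
def ray(d,u,v):
    K=np.array(d["camera_matrix"]);R=np.array(d["orientation"])
    return np.array(d["xyz"]),R@np.linalg.inv(K)@np.array([u,v,1.])
def onz(d,u,v,z):
    o,r=ray(d,u,v); return o+r*(z-o[2])/r[2]
def dep(d,u,v):
    o,r=ray(d,u,v); return o+r*d["range_z"][int(v),int(u)]
E
python3 - <<'E'
from h import *
a=grab("top");b=grab("scene")
import pickle;pickle.dump((a,b),open("first.pkl","wb"))
im=np.hstack([a["color"],b["color"]])[...,::-1]
cv2.imwrite("pics/a.png",a["color"][...,::-1]);cv2.imwrite("pics/b.png",b["color"][...,::-1])
for d in(a,b):print(d["xyz"],np.round(d["orientation"],3).tolist(),d["camera_matrix"])
print(readout.state(),manip.tcp_to_grasp)
E
```

```text
[0.39707701 0.0656371  1.05966415] [[-0.002, -0.992, 0.128], [-1.0, 0.004, 0.019], [-0.019, -0.128, -0.992]] [[387.91105688   0.         254.71413408]
 [  0.         387.91105688 191.16751527]
 [  0.           0.           1.        ]]
[ 1.43233503 -0.82217346  0.98622432] [[0.677, 0.433, -0.595], [0.735, -0.373, 0.565], [0.022, -0.821, -0.571]] [[495.00657285   0.         260.04857535]
 [  0.         495.00657285 186.03378614]
 [  0.           0.           1.        ]]
{'clock': 0.1, 'q': array([-1.55131080e+00,  1.81468998e-01,  1.60788814e+00, -1.34753423e-05,
        1.35376437e+00, -2.06348485e-01]), 'dq': array([-0.0017425 , -0.00061489, -0.00173457, -0.00111572, -0.00033782,
        0.00156936]), 'tau': array([ 4.71494113e-04, -4.34822452e+01, -3.42695904e+01,  7.04912958e-02,
        3.40601255e-02, -3.44100351e-05]), 'eef_pos': array([ 0.12872879, -0.55987997,  0.20670859]), 'eef_rot': array([[-4.29453829e-05,  2.23922079e-01, -9.74607049e-01],
       [ 1.52830836e-03, -9.74605897e-01, -2.23921882e-01],
       [-9.99998831e-01, -1.49911651e-03, -3.00367161e-04]]), 'force': array([-0.27395768,  0.1924721 ,  0.23483786]), 'moment': array([-0.03624152, -0.00735572,  0.00186114]), 'width': 0.08820699895022682} -0.0187
```

View pics/a.png

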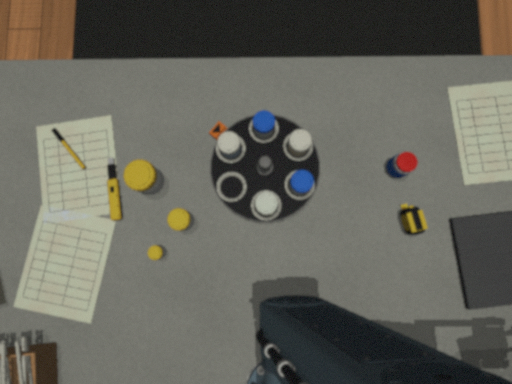

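View pics/b.png

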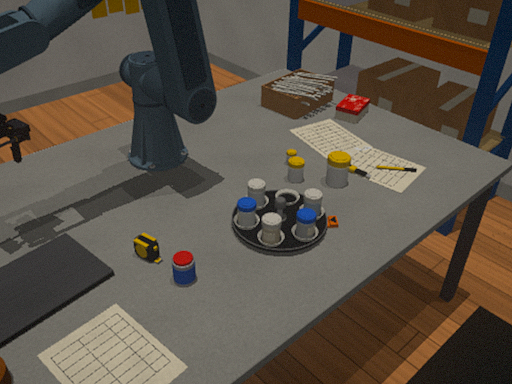

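Top view: three yellow lids at (140,175) large, (179,219) middle and (155,253) small. The empty pocket is at (232,186), the pointer at (218,131) and the knob at (265,163). Next I measure sizes and positions, and confirm the middle jar in a crop.

```bash
cat > m.py <<'E'
from h import *
def blobs(d,lo,hi,amin=30):
    hsv=cv2.cvtColor(d["color"],cv2.COLOR_RGB2HSV)
    m=cv2.inRange(hsv,lo,hi); cs,_=cv2.findContours(m,cv2.RETR_EXTERNAL,cv2.CHAIN_APPROX_NONE)
    return [c for c in cs if cv2.contourArea(c)>amin]
def measure(d):
    for c in blobs(d,(20,120,80),(35,255,255)):
        (u,v),r=cv2.minEnclosingCircle(c); p=dep(d,u,v)
        print("yel",round(u),round(v),"r%.1f"%r,np.round(p,3),"diam",round(2*r*d["range_z"][int(v),int(u)]/d["camera_matrix"][0][0],4), "c@.080",np.round(onz(d,u,v,.08),4))
    for c in blobs(d,(3,150,80),(15,255,255),10):
        M=cv2.moments(c);u,v=M["m10"]/M["m00"],M["m01"]/M["m00"];print("or",round(u),round(v),cv2.contourArea(c),np.round(onz(d,u,v,.016),4))
if __name__=="__main__":
    import pickle
    a,b=pickle.load(open("first.pkl","rb"))
    measure(a);print();measure(b)
    save(a,"pics/c.png",(125,100,325,270),4)
    # dark turntable at deck height
    g=a["color"].max(2); m=((g<45)*255).astype(np.uint8); m[:100]=0;m[235:]=0;m[:,:195]=0;m[:,335:]=0
    c=max(cv2.findContours(m,cv2.RETR_EXTERNAL,cv2.CHAIN_APPROX_NONE)[0],key=cv2.contourArea)
    e=cv2.fitEllipse(cv2.convexHull(c));print("table",e,np.round(onz(a,*e[0],.024),4), e[1][0]/387.9*1.04)
    for p in [(265,163),(232,186),(229,145),(264,121),(299,143),(301,182),(266,203)]: print(p,np.round(dep(a,*p),3))
E
python3 m.py
```

```text
yel 155 252 r7.4 [0.369 0.343 0.052] diam 0.0384 c@.080 [0.3699 0.3352 0.08  ]
yel 416 220 r12.5 [ 0.448 -0.326  0.063] diam 0.0636 c@.080 [ 0.4475 -0.319   0.08  ]
yel 179 219 r11.4 [0.453 0.277 0.08 ] diam 0.0579 c@.080 [0.4532 0.2772 0.08  ]
yel 114 198 r21.0 [0.513 0.467 0.018] diam 0.1142 c@.080 [0.5058 0.4433 0.08  ]
yel 139 175 r16.2 [0.562 0.373 0.107] diam 0.0811 c@.080 [0.5665 0.3814 0.08  ]
yel 72 154 r17.7 [0.64  0.592 0.013] diam 0.0986 c@.080 [0.6241 0.5587 0.08  ]
or 217 130 112.0 [0.7039 0.1893 0.016 ]

yel 140 246 r10.5 [ 0.458 -0.35   0.052] diam 0.0586 c@.080 [ 0.4871 -0.3639  0.08  ]
yel 148 236 r7.4 [ 0.441 -0.314  0.058] diam 0.0423 c@.080 [ 0.465  -0.3265  0.08  ]
yel 390 167 r14.0 [0.641 0.587 0.013] diam 0.1034 c@.080 [0.6955 0.4902 0.08  ]
yel 342 162 r15.4 [0.587 0.361 0.103] diam 0.1046 c@.080 [0.5645 0.392  0.08  ]
yel 296 158 r11.3 [0.437 0.291 0.077] diam 0.0797 c@.080 [0.4405 0.2879 0.08  ]
yel 132 6 r9.3 [-0.764  0.385  0.33 ] diam 0.0889 c@.080 [-1.5994  0.8448  0.08  ]
yel 115 5 r8.6 [-0.768  0.3    0.343] diam 0.0805 c@.080 [-1.6665  0.7589  0.08  
[... 486 characters left out ...]
]
or 6 153 169.0 [-0.3548 -0.4315  0.016 ]
or 4 140 34.5 [-0.4606 -0.4003  0.016 ]
or 357 106 24.0 [0.2394 0.902  0.016 ]
or 360 97 27.0 [0.192 0.986 0.016]
or 75 116 4529.0 [-0.4711 -0.1028  0.016 ]
or 224 78 409.5 [-0.3921  0.6404  0.016 ]
or 391 38 2808.0 [-0.2155  1.816   0.016 ]
or 401 26 354.0 [-0.3202  2.0693  0.016 ]
table ((264.5955810546875, 167.39427185058594), (102.88398742675781, 105.15081787109375), 93.63192749023438) [0.5953 0.0586 0.024 ] 0.2758426061454708
(265, 163) [0.591 0.058 0.103]
(232, 186) [0.545 0.147 0.025]
(229, 145) [0.638 0.149 0.106]
(264, 121) [0.7   0.06  0.104]
(299, 143) [ 0.641 -0.027  0.108]
(301, 182) [ 0.543 -0.031  0.102]
(266, 203) [0.491 0.056 0.103]
```

View pics/c.png

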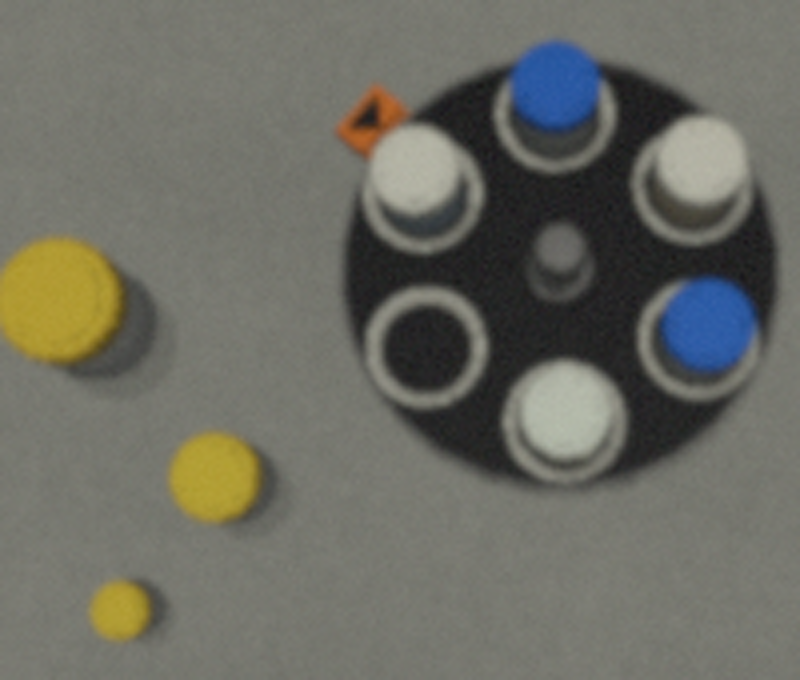

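The middle jar is confirmed at pixel (179,219): diameter 57.9 mm and top at z = 0.080, both matching the description. The others measure 81 mm (top 0.107) and 38 mm (top 0.052), so they don't fit. Next I refine the axis, pocket and pointer.

```bash
cat > g.py <<'E'
from h import *
def axis_fit(d):
    pass
def orange(d,box):
    u0,v0,u1,v1=box;S=8
    im=cv2.resize(d["color"][v0:v1,u0:u1],None,fx=S,fy=S,interpolation=cv2.INTER_CUBIC)
    hsv=cv2.cvtColor(im,cv2.COLOR_RGB2HSV);m=cv2.inRange(hsv,(3,120,90),(17,255,255))
    c=max(cv2.findContours(m,cv2.RETR_EXTERNAL,cv2.CHAIN_APPROX_NONE)[0],key=cv2.contourArea)
    P=(c[:,0]+.5)/S-.5+[u0,v0]
    return np.array([onz(d,u,v,.016)[:2] for u,v in P])
def pocketfit(d,box,z=.038):
    u0,v0,u1,v1=box
    m=((d["color"][v0:v1,u0:u1].min(2)>75)*255).astype(np.uint8)
    c=max(cv2.findContours(m,cv2.RETR_EXTERNAL,cv2.CHAIN_APPROX_NONE)[0],key=cv2.contourArea)
    (e,ax,_)=cv2.fitEllipse(cv2.convexHull(c)); return onz(d,e[0]+u0,e[1]+v0,z)[:2],ax
E
python3 - <<'E'
from g import *
import pickle
a,b=pickle.load(open("first.pkl","rb"))
print("pocket",pocketfit(a,(214,168,249,206)))
# lids centroids on z=.104 : axis from opposite jars
L={}
for n,box in dict(w1=(214,128,246,158),b1=(250,108,278,133),w2=(285,127,316,158),b2=(287,168,316,196),w3=(250,188,284,219)).items():
    u0,v0,u1,v1=box;p=a["color"][v0:v1,u0:u1];z=a["range_z"][v0:v1,u0:u1]
    h=np.array([[onz(a,u,v,0)*0+a["xyz"]+ray(a,u,v)[1]*a["range_z"][v,u] for u in range(u0,u1)] for v in range(v0,v1)])
    m=((h[...,2]>.095)*255).astype(np.uint8)
    c=max(cv2.findContours(m,cv2.RETR_EXTERNAL,cv2.CHAIN_APPROX_NONE)[0],key=cv2.contourArea)
    (u,v),r=cv2.minEnclosingCircle(c);L[n]=onz(a,u+u0,v+v0,.104)[:2];print(n,L[n],r)
A=np.column_stack([2*np.array(list(L.values())),np.ones(5)]);y=(np.array(list(L.values()))**2).sum(1)
s=np.linalg.lstsq(A,y,rcond=None)[0];C=s[:2];print("axis",C,"R",np.sqrt(s[2]+C@C))
for n in L: print(n,np.degrees(np.arctan2(*(L[n]-C)[::-1])))
p=pocketfit(a,(214,168,249,206))[0]-C;print("pocket ang",np.degrees(np.arctan2(p[1],p[0])),np.hypot(*p))
for n,d,box in(("top",a,(205,118,232,145)),("scene",b,(322,212,345,232))):
    P=orange(d,box);q=P-C;r=np.hypot(*q.T);t=np.degrees(np.arctan2(q[:,1],q[:,0]))
    print(n,"r",r.min(),r.max(),"ang",t.min(),t.max())
    rect=cv2.minAreaRect(P.astype(np.float32)*1000);print(rect); bp=cv2.boxPoints(rect)/1000-C;print(np.round(bp,3).tolist(),np.hypot(*bp.T),np.degrees(np.arctan2(bp[:,1],bp[:,0])))
E
```

```text
pocket (array([0.53514471, 0.15454902]), (30.059274673461914, 39.62919235229492))
w1 [0.64373792 0.15122376] 11.59330940246582
b1 [0.69922262 0.06220303] 11.388982772827148
w2 [ 0.64929251 -0.02982073] 11.391146659851074
b2 [ 0.54513477 -0.0324296 ] 11.672718048095703
w3 [0.49016379 0.05688099] 11.734832763671875
axis [0.59471914 0.05922541] R 0.10440346406338066
w1 61.950310441894686
b1 1.6320881703402257
w2 -58.49727499488245
b2 -118.41291218671614
w3 -178.715485552235
pocket ang 122.00416686889774 0.11240864320491532
top r 0.15358612433490995 0.1852728032610201 ang 42.1934533855939 57.89999755195984
((703.7178344726562, 189.1368865966797), (31.74362564086914, 45.33576965332031), 46.54582214355469)
[[0.082, 0.134], [0.115, 0.103], [0.136, 0.126], [0.103, 0.157]] [0.15688749 0.15390447 0.1855619  0.1880434 ] [58.64817303 41.90846621 42.7009362  56.61991963]
scene r 0.14897917450148848 0.18429156378730455 ang 34.246369567466196 56.683068694265266
((710.8497314453125, 179.35952758789062), (34.98347091674805, 64.85905456542969), 41.03778839111328)
[[0.082, 0.133], [0.124, 0.084], [0.151, 0.107], [0.108, 0.156]] [0.15615497 0.15006857 0.1848457  0.18982027] [58.47658251 34.12520635 35.43040887 55.31043288]
```

```bash
python3 -m handwheel '[[[1,0,-0.17,-0.178,0],[1,0,-0.17,-0.178,0],[1,0,-0.339,-0.356,0],[1,0,-0.339,-0.356,0],[1,0,-0.339,-0.356,0],[1,0,-0.339,-0.356,0],[1,0,-0.339,-0.356,0],[1,0,-0.339,-0.356,0],[1,0,-0.339,-0.356,0],[1,0,-0.339,-0.356,0],[1,0,-0.339,-0.356,0],[1,0,-0.339,-0.356,0]]]' 25
```

```text
clock: 1.3
eef_pos: [0.3998, -0.1495, 0.2072]
eef_rot: [[-0.001, 0.227, -0.974], [-0.0, -0.974, -0.227], [-1.0, -0.0, 0.001]]
force: [-0.1, 0.2, 0.4]
width: 0.0882
```

```bash
python3 -m handwheel '[[[1,0,-0.4037,-0.1482,0],[1,0,-0.4037,-0.1482,0],[1,0,-0.4037,-0.1482,0],[1,0,-0.4037,-0.1482,0],[1,0,-0.4037,-0.1482,0],[1,0,-0.4037,-0.1482,0],[1,0,-0.4037,-0.1482,0],[1,0,-0.4037,-0.1482,0],[1,0,-0.4037,-0.1482,0],[1,0,-0.4037,-0.1482,0],[1,0.03,-0.4037,-0.1482,0],[1,0.03,-0.4037,-0.1482,0]]]'
python3 - <<'E'
from h import *
print(readout.state()["eef_rot"].round(4).tolist(),readout.state()["q"].round(2))
b=grab("scene");save(b,"pics/d.png",(210,60,430,260),3)
E
```

```text
clock: 2.5
eef_pos: [0.452, 0.2734, 0.1739]
eef_rot: [[-0.007, 0.222, -0.975], [-0.003, -0.975, -0.222], [-1.0, 0.001, 0.007]]
force: [-1.1, -1.4, 0.1]
width: 0.0882
[[-0.0067, 0.2218, -0.9751], [-0.0029, -0.9751, -0.2218], [-1.0, 0.0014, 0.0072]] [ 0.32  0.12  1.75 -0.    1.28  1.67]
```

View pics/d.png

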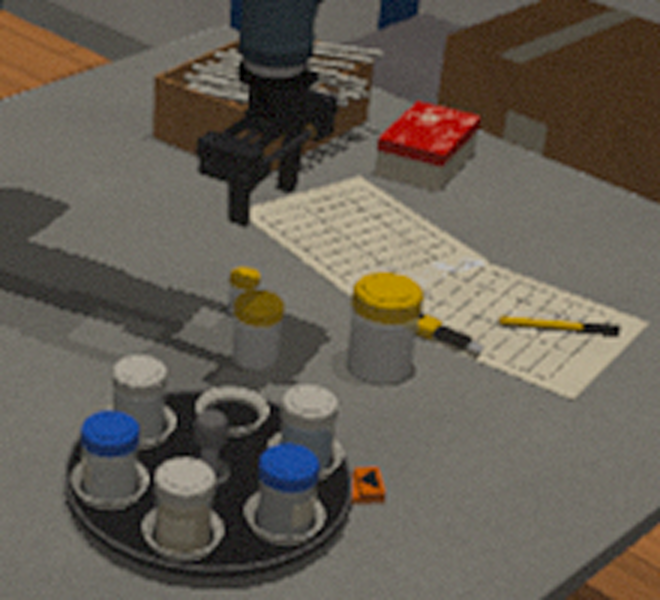

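The picture shows the gripper open above the middle jar (crop ~(258,310)), with the small jar behind it and the large one to the right. I descend part-way and let it settle.

```bash
python3 -m handwheel '[[[1,0.04,0,0,0],[1,0.06,0,0,0],[1,0.06,0,0,0],[1,0.06,0,0,0],[1,0.06,0,0,0]]]'; python3 -c "
from h import *
print(readout.state()['eef_rot'].round(4).tolist(),readout.state()['eef_pos'].round(4))"
```

```text
clock: 3.05
eef_pos: [0.4555, 0.2762, 0.1197]
eef_rot: [[0.003, 0.223, -0.975], [0.001, -0.975, -0.223], [-1.0, -0.0, -0.003]]
force: [0.5, -0.4, 0.4]
width: 0.0881
[[0.0031, 0.2231, -0.9748], [0.0009, -0.9748, -0.2231], [-1.0, -0.0002, -0.0032]] [0.4555 0.2762 0.1197]
```

```bash
python3 -m handwheel '[[[1,0.03,-0.001,0.002,0],[1,0.05,-0.001,0.002,0],[1,0.067,-0.001,0.002,0],[1,0.067,-0.001,0.002,0],[1,0.067,-0.001,0.002,0],[0.6,0.067,-0.001,0.002,0],[0.4,0.067,-0.001,0.002,0],[0.4,0.067,-0.001,0.002,0],[0.4,0.067,-0.001,0.002,0],[0.4,0.067,-0.001,0.002,0],[0.4,0.067,-0.001,0.002,0],[0.4,0.067,-0.001,0.002,0]]]' 25
```

```text
clock: 4.25
eef_pos: [0.4516, 0.2768, 0.0505]
eef_rot: [[-0.0, 0.224, -0.975], [-0.0, -0.975, -0.224], [-1.0, -0.0, 0.0]]
force: [0.4, -0.1, 0.5]
width: 0.0358
```

The width reached 36 mm with no object felt, so the jar isn't between the pads. I need to look.

```bash
python3 - <<'E'
from h import *
b=grab("scene");a=grab("top")
i=cv2.resize(b["color"][80:230,210:360],(600,600),interpolation=cv2.INTER_CUBIC)
j=cv2.resize(a["color"][130:280,100:250],(600,600),interpolation=cv2.INTER_CUBIC)
cv2.imwrite("pics/e.png",cv2.resize(np.hstack([i,j]),(800,400))[...,::-1])
print(readout.state()["width"])
E
```

```text
0.035118368472276645
```

View pics/e.png

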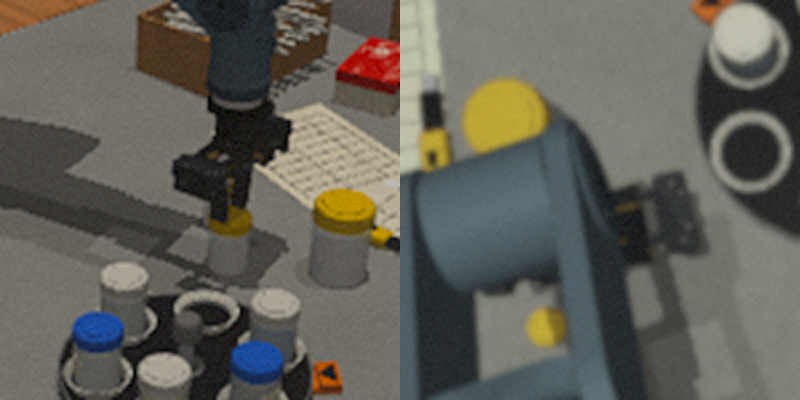

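```bash
python3 - <<'E'
from h import *
from m import measure
def proj(d,p):
    R=np.array(d["orientation"]);c=R.T@(np.array(p)-d["xyz"]);u=np.array(d["camera_matrix"])@c;return (u[:2]/u[2]).round(1),c[2]
b=grab("scene");s=readout.state();p=s["eef_pos"]
for q in (p,p+[0,0,.019],p+s["eef_rot"][:,1]*.018,p-s["eef_rot"][:,1]*.018): print(q.round(3),proj(b,q))
for q in((.4532,.2772,.08),(.4532,.2772,0)):print("jar",proj(b,q))
bb=b["range_z"]
for u,v in [(290,155),(294,152),(296,158),(293,163),(297,170),(292,148),(300,163)]: print(u,v,dep(b,u,v).round(3),b["color"][v,u])
save(b,"pics/f.png",(260,110,340,190),8)
E
```

```text
[0.452 0.277 0.05 ] (array([295.1, 167. ]), np.float64(1.7394281776753828))
[0.452 0.277 0.069] (array([295.4, 162.4]), np.float64(1.7285775016602651))
[0.456 0.259 0.05 ] (array([292.4, 169.3]), np.float64(1.7271102083701175))
[0.448 0.294 0.05 ] (array([297.7, 164.8]), np.float64(1.7517461469806481))
jar (array([296., 160.]), np.float64(1.7218383399557056))
jar (array([294.6, 179.1]), np.float64(1.7675253968614641))
290 155 [0.496 0.198 0.151] [29 26 26]
294 152 [0.508 0.203 0.166] [24 18 23]
296 158 [0.443 0.288 0.079] [82 65 21]
293 163 [0.465 0.25  0.084] [56 40 23]
297 170 [0.476 0.261 0.057] [92 92 90]
292 148 [0.504 0.197 0.181] [33 34 30]
300 163 [0.478 0.271 0.082] [108  84  16]
```

View pics/f.png

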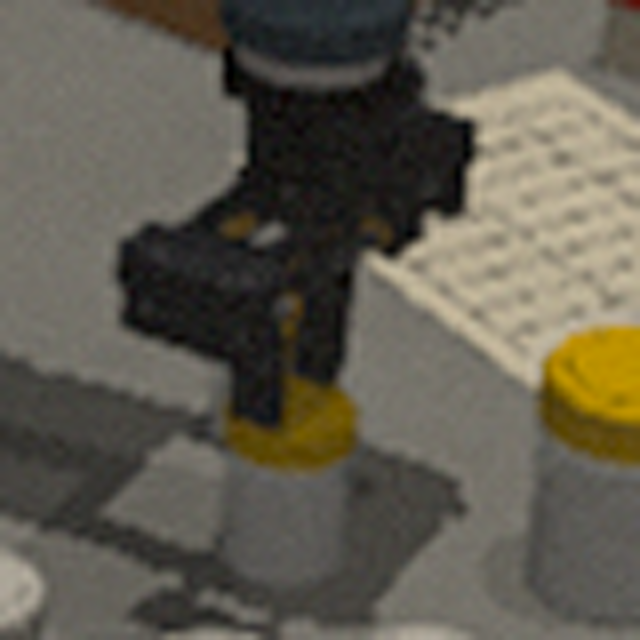

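The crop shows the fingertips (px (292,163)) at the lid's top, although the reported TCP is at z = 0.05. So the reading and the image disagree by about 30 mm in z. I raise the arm and measure the fingertips from the depth image.

```bash
python3 -m handwheel '[[[0.4,-0.03,0,0,0],[0.4,-0.05,0,0,0],[0.4,-0.07,0,0,0],[1,-0.07,0,0,0],[1,-0.07,0,0,0],[1,-0.07,0,0,0],[1,-0.07,0,0,0],[1,-0.07,0,0,0],[1,-0.07,0,0,0]]]'
cat > tip.py <<'E'
from h import *
def cloud(d):
    K=np.array(d["camera_matrix"]);v,u=np.mgrid[:384,:512]
    r=np.stack([(u-K[0,2])/K[0,0],(v-K[1,2])/K[1,1],np.ones(u.shape)],-1)*d["range_z"][...,None]
    return r@np.array(d["orientation"]).T+d["xyz"]
if __name__=="__main__":
  for n in("scene","top"):
    d=grab(n);s=readout.state();P=cloud(d);p=s["eef_pos"];R=s["eef_rot"]
    T=(P-p)@R   # tool coordinates: x down
    dark=(d["color"].max(2)<60)
    m=(abs(T[...,1])<.075)&(abs(T[...,2])<.04)&(T[...,0]>-.12)&(T[...,0]<.03)&dark&(d["range_z"]>0)&(P[...,2]>.03)
    t=T[m];print(n,m.sum(),p.round(4))
    if len(t):
      for x0 in np.arange(-.12,.03,.01):
        k=t[(t[:,0]>=x0)&(t[:,0]<x0+.01)]
        if len(k):print("x %.2f"%x0,len(k),"y",np.percentile(k[:,1],[2,25,50,75,98]).round(3),"z",np.percentile(k[:,2],[2,50,98]).round(3))
E
python3 tip.py
```

```text
clock: 5.3
eef_pos: [0.4514, 0.2767, 0.1199]
eef_rot: [[-0.001, 0.224, -0.975], [-0.0, -0.975, -0.224], [-1.0, 0.0, 0.001]]
force: [-0.0, -0.5, -0.3]
width: 0.0814
scene 256 [0.4515 0.2767 0.1201]
x -0.12 67 y [-0.073 -0.054 -0.026  0.028  0.069] z [-0.037 -0.027  0.021]
x -0.11 46 y [-0.07  -0.049 -0.039  0.004  0.07 ] z [-0.037 -0.025  0.021]
x -0.10 8 y [-0.057 -0.05  -0.048 -0.045 -0.044] z [-0.025 -0.002  0.004]
x -0.09 8 y [-0.053 -0.05  -0.049 -0.046 -0.045] z [-0.012  0.006  0.009]
x -0.08 24 y [-0.053 -0.045 -0.039  0.058  0.062] z [-0.013 -0.005  0.007]
x -0.07 29 y [-0.048 -0.04   0.049  0.057  0.061] z [-0.013 -0.001  0.007]
x -0.06 29 y [-0.049 -0.042 -0.037  0.056  0.059] z [-0.012 -0.002  0.009]
x -0.05 29 y [-0.049 -0.042  0.051  0.055  0.061] z [-0.012 -0.003  0.007]
x -0.04 16 y [-0.048 -0.042 -0.037  0.052  0.057] z [-0.01  -0.003  0.008]
top 114 [0.4516 0.2768 0.1202]
x -0.12 108 y [-0.07   0.024  0.052  0.055  0.061] z [-0.028  0.024  0.034]
x -0.11 6 y [0.051 0.059 0.064 0.069 0.071] z [0.034 0.034 0.035]
```

The fingers end at tool x ≈ -0.032, and the gripper body is shifted by the same amount. The true fingertip is therefore about 32 mm above the reported TCP, while the lateral position agrees. I'll use z_true = z_rep + 0.032, which gives a reported 0.020 for the lid-mid grasp.

```bash
python3 -m handwheel '[[[1,0.03,-0.001,-0.001,0],[1,0.055,-0.001,-0.001,0],[1,0.075,-0.001,-0.001,0],[1,0.09,-0.001,-0.001,0],[1,0.1,-0.001,-0.001,0],[1,0.1,-0.001,-0.001,0],[1,0.1,-0.001,-0.001,0],[1,0.1,-0.001,-0.001,0]]]' 25; python3 -m handwheel '[[[0.7,0,0,0,0],[0.5,0,0,0,0],[0.5,0,0,0,0],[0.5,0,0,0,0],[0.5,0,0,0,0],[0.5,0,0,0,0],[0.5,0,0,0,0]]]' 25
```

```text
clock: 6.2
eef_pos: [0.4533, 0.2784, 0.0215]
eef_rot: [[0.002, 0.224, -0.975], [0.001, -0.975, -0.224], [-1.0, -0.0, -0.002]]
force: [-0.4, 0.1, 0.2]
width: 0.0884
clock: 6.9
eef_pos: [0.4526, 0.278, 0.0207]
eef_rot: [[0.0, 0.224, -0.975], [-0.0, -0.975, -0.224], [-1.0, 0.0, -0.0]]
force: [-0.5, -1.9, 3.0]
width: 0.0569
```

Gripped at 57 mm. Next I lift 70 mm and move over the pocket.

```bash
python3 -m handwheel '[[[0.4,-0.02,0,0,0],[0.4,-0.045,0,0,0],[0.4,-0.07,0,0,0],[0.4,-0.07,0,0,0],[0.4,-0.07,0.03,-0.012,0],[0.4,-0.07,0.06,-0.023,0],[0.4,-0.07,0.09,-0.035,0],[0.4,-0.07,0.12,-0.046,0],[0.4,-0.07,0.1456,-0.056,0],[0.4,-0.07,0.1456,-0.056,0],[0.4,-0.07,0.1456,-0.056,0],[0.4,-0.07,0.1456,-0.056,0]]]' 30
cat > look.py <<'E'
import sys
from tip import *
b=grab("scene");a=grab("top");s=readout.state()
print(s["eef_pos"].round(4),s["width"].round(4),s["force"].round(1),s["moment"].round(2),s["q"].round(2))
for n,d in(("top",a),("scene",b)):
    P=cloud(d);hsv=cv2.cvtColor(d["color"],cv2.COLOR_RGB2HSV)
    m=cv2.inRange(hsv,(20,100,50),(36,255,255))>0
    m&=np.hypot(P[...,0]-s["eef_pos"][0],P[...,1]-s["eef_pos"][1])<.06
    if m.sum()>5: q=P[m];print(n,"yellow n",m.sum(),"z top",np.percentile(q[:,2],[2,50,95]).round(4),"xy",q[:,:2].mean(0).round(4),"y",q[:,1].min().round(3),q[:,1].max().round(3))
i=cv2.resize(b["color"][120:260,210:360],(600,560),interpolation=cv2.INTER_CUBIC)
j=cv2.resize(a["color"][90:240,190:340],(600,600),interpolation=cv2.INTER_CUBIC)[:560]
cv2.imwrite(sys.argv[1],cv2.resize(np.hstack([i,j]),(800,373))[...,::-1])
import pickle;pickle.dump((a,b),open("last.pkl","wb"))
E
python3 look.py pics/g.png
```

```text
clock: 8.1
eef_pos: [0.5382, 0.1493, 0.0892]
eef_rot: [[-0.002, 0.224, -0.975], [0.0, -0.975, -0.224], [-1.0, -0.001, 0.002]]
force: [0.8, 0.4, -3.3]
width: 0.0569Traceback (most recent call last):
  File "look.py", line 4, in <module>
    print(s["eef_pos"].round(4),s["width"].round(4),s["force"].round(1),s["moment"].round(2),s["q"].round(2))
                                ^^^^^^^^^^^^^^^^
AttributeError: 'float' object has no attribute 'round'
```

```bash
sed -i 's/s\["width"\].round(4)/round(s["width"],4)/' look.py; python3 look.py pics/g.png
```

```text
[0.5391 0.1495 0.0903] 0.0573 [-0.5 -0.1 -2.7] [ 0.    0.04 -0.  ] [0.06 0.28 1.74 0.   1.12 1.4 ]
top yellow n 58 z top [0.1424 0.1494 0.2141] xy [0.5144 0.1454] y 0.132 0.163
scene yellow n 127 z top [0.1345 0.1473 0.199 ] xy [0.5578 0.1441] y 0.111 0.194
```

View pics/g.png

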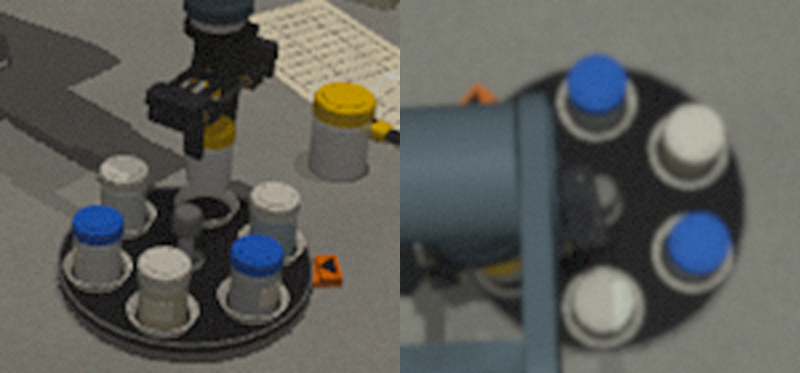

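The scene view shows the jar upright over the pocket, centred at crop (212,170), with the lid top at z ≈ 0.149. That leaves the bottom at about 0.070, so I lower it in stages.

```bash
python3 -m handwheel '[[[0.4,0.015,0.001,0,0],[0.4,0.028,0.001,0,0],[0.4,0.036,0.001,0,0],[0.4,0.04,0.001,0,0],[0.4,0.04,0.001,0,0],[0.4,0.04,0.001,0,0]]]'; python3 -m handwheel '[[[0.4,0.002,0,0,0],[0.4,0.004,0,0,0],[0.4,0.006,0,0,0],[0.4,0.006,0,0,0],[0.4,0.006,0,0,0]]]'
```

```text
clock: 8.9
eef_pos: [0.5401, 0.1477, 0.0506]
eef_rot: [[0.0, 0.224, -0.975], [0.0, -0.975, -0.224], [-1.0, 0.0, -0.0]]
force: [0.4, -0.3, -2.5]
width: 0.0567
clock: 9.4
eef_pos: [0.5401, 0.1477, 0.0447]
eef_rot: [[0.001, 0.224, -0.975], [0.0, -0.975, -0.224], [-1.0, 0.0, -0.001]]
force: [0.7, 0.2, -0.8]
width: 0.0568
```

```bash
python3 -m handwheel '[[[0.4,0.001,0,0,0],[0.4,0.002,0,0,0],[0.4,0.002,0,0,0],[0.4,0.002,0,0,0]]]'; python3 look.py pics/h.png
```

```text
clock: 9.8
eef_pos: [0.5416, 0.1483, 0.0446]
eef_rot: [[0.004, 0.224, -0.975], [0.001, -0.975, -0.224], [-1.0, -0.0, -0.004]]
force: [-1.2, 1.9, 9.8]
width: 0.0569
[0.5416 0.1482 0.0446] 0.0565 [-2.3  1.2  9. ] [ 0.35  0.27 -0.15] [0.06 0.35 1.76 0.   1.03 1.4 ]
top yellow n 51 z top [0.0959 0.1037 0.2366] xy [0.5158 0.1436] y 0.129 0.16
scene yellow n 119 z top [0.0881 0.1022 0.1537] xy [0.5599 0.1452] y 0.109 0.196
```

View pics/h.png

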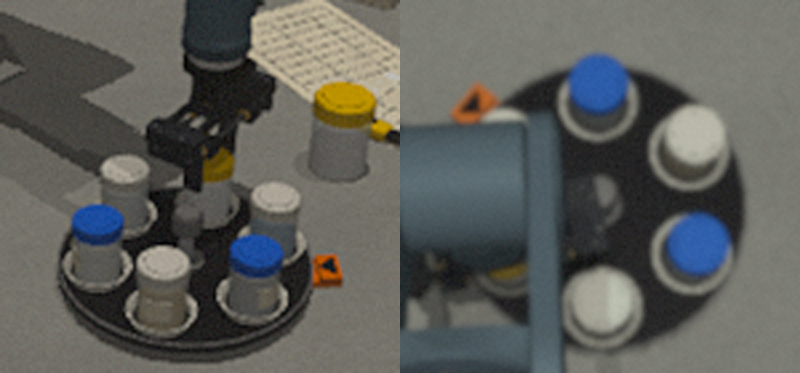

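It's seated: 9.8 N up-force, reported z at 0.0446 as predicted, and lid top at 0.104. I let go briefly to relax the push, then re-grip.

```bash
python3 -m handwheel '[[[0.75,-0.001,0,0,0],[0.75,-0.002,0,0,0],[0.75,-0.002,0,0,0],[0.75,-0.002,0,0,0],[0.4,-0.002,0,0,0],[0.4,-0.002,0,0,0],[0.4,-0.002,0,0,0],[0.4,-0.002,0,0,0],[0.4,-0.002,0,0,0]]]' 20; python3 - <<'E'
import numpy as np
from cell import readout
s=readout.state();p=s["eef_pos"];R=s["eef_rot"];C=np.array([.5947,.0592])
r0=p[:2]-C;th=np.degrees(np.arctan2(r0[1],r0[0]));print(p,th,np.hypot(*r0))
for t in (th-6,th-12,th-18,th-24,th-30,th-36,th-42,80):
    q=C+.105*np.array([np.cos(np.radians(t)),np.sin(np.radians(t))])-p[:2];print(round(t,1),(R[:2,1:].T@q).round(4))
E
```

```text
clock: 10.8
eef_pos: [0.5397, 0.1477, 0.0443]
eef_rot: [[-0.0, 0.224, -0.975], [0.0, -0.975, -0.224], [-1.0, -0.0, 0.0]]
force: [0.3, 0.7, -0.6]
width: 0.0572
[0.53965427 0.14770001 0.04430798] 121.88101516729259 0.104222277032168
115.9 [-0.0038 -0.0103]
109.9 [-0.0057 -0.0211]
103.9 [-0.0064 -0.0321]
97.9 [-0.006  -0.0431]
91.9 [-0.0045 -0.054 ]
85.9 [-0.0018 -0.0646]
79.9 [ 0.002 -0.075]
80 [ 0.0019 -0.0748]
```

```bash
python3 -m handwheel '[[[0.4,0,-0.0021,-0.005,0],[0.4,0,-0.0038,-0.0103,0],[0.4,0,-0.0057,-0.0211,0],[0.4,0,-0.0064,-0.0321,0],[0.4,0,-0.006,-0.0431,0],[0.4,0,-0.0045,-0.054,0],[0.4,0,-0.0018,-0.0646,0],[0.4,0,0.002,-0.075,0],[0.4,0,0.002,-0.075,0],[0.4,0,0.002,-0.075,0],[0.4,0,0.002,-0.075,0]]]'; python3 look.py pics/i.png
```

```text
clock: 11.9
eef_pos: [0.6132, 0.1628, 0.0443]
eef_rot: [[-0.0, 0.224, -0.975], [0.0, -0.975, -0.224], [-1.0, -0.0, 0.0]]
force: [0.3, -1.9, 0.3]
width: 0.057
[0.613  0.1628 0.0443] 0.0574 [ 0.4 -1.9 -0.3] [-0.39 -0.04 -0.  ] [0.07 0.49 1.56 0.   1.09 1.42]
top yellow n 56 z top [0.0993 0.1041 0.1545] xy [0.5909 0.1613] y 0.147 0.178
scene yellow n 115 z top [0.088  0.1015 0.144 ] xy [0.634  0.1586] y 0.125 0.203
```

View pics/i.png

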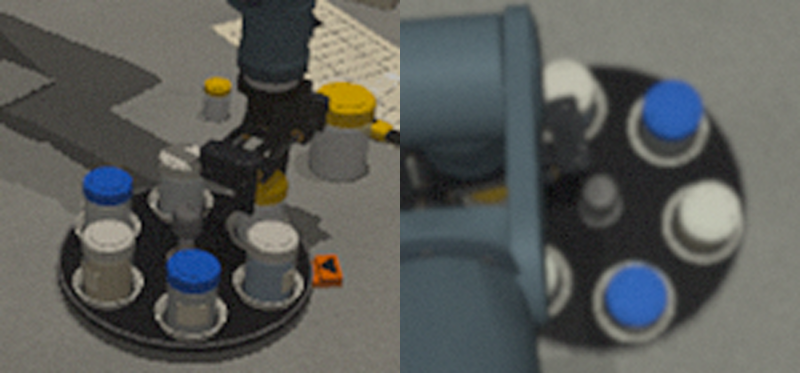

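The jar has turned with the carousel to about 80° and is still seated. I check the turntable angle from the visible lids and refine the pointer from the scene view.

```bash
cat > ang.py <<'E'
from tip import *
import pickle
C=np.array([.5947,.0592])
def lids(d,skip=None):
    P=cloud(d);hsv=cv2.cvtColor(d["color"],cv2.COLOR_RGB2HSV)
    z=(P[...,2]>.094)&(P[...,2]<.116)
    ring=abs(np.hypot(P[...,0]-C[0],P[...,1]-C[1])-.105)<.045
    out=[]
    for col in (cv2.inRange(hsv,(100,120,60),(125,255,255))>0,(d["color"].min(2)>110)):
        m=((z&ring&col)*255).astype(np.uint8)
        for c in cv2.findContours(m,cv2.RETR_EXTERNAL,cv2.CHAIN_APPROX_NONE)[0]:
            if cv2.contourArea(c)<100: continue
            (u,v),r=cv2.minEnclosingCircle(c);q=onz(d,u,v,.104)[:2]-C
            t=np.degrees(np.arctan2(q[1],q[0]));out.append((round(t,1),round(t%60,1),round(np.hypot(*q),3),round(cv2.contourArea(c)),round(r,1)))
    return out
if __name__=="__main__":
    from g import orange
    a,b=pickle.load(open("last.pkl","rb"));a0,b0=pickle.load(open("first.pkl","rb"))
    print(lids(a));print(lids(a0))
    for d in(b0,b):
        P=orange(d,(326,213,342,231));R=np.array(d["orientation"]);K=np.array(d["camera_matrix"])
        def proj(p):
            c=R.T@(np.array(p)-d["xyz"]);u=K@c;return u[:2]/u[2]
        px=np.array([proj([*p,.016]) for p in P]);print("mask px u",px[:,0].min(),px[:,0].max(),"v",px[:,1].min(),px[:,1].max(),"centroid",px.mean(0))
    for t in (47,50,53):
        e=np.array([np.cos(np.radians(t)),np.sin(np.radians(t))]);n=np.array([-e[1],e[0]])
        print(t,[proj([*(C+e*r+n*w),z]).round(1).tolist() for z in(.016,0) for r,w in((.158,-.022),(.158,.022),(.184,.022),(.184,-.022))])
    save(b,"pics/j.png",(315,205,350,240),14)
E
python3 ang.py
```

```text
[(np.float64(-161.6), np.float64(18.4), np.float64(0.104), 367, 11.5), (np.float64(-41.4), np.float64(18.6), np.float64(0.104), 363, 11.3), (np.float64(-101.2), np.float64(18.8), np.float64(0.104), 373, 11.5), (np.float64(16.1), np.float64(16.1), np.float64(0.108), 218, 10.7)]
[(np.float64(-118.4), np.float64(1.6), np.float64(0.104), 374, 11.5), (np.float64(1.5), np.float64(1.5), np.float64(0.104), 356, 11.3), (np.float64(-178.7), np.float64(1.3), np.float64(0.104), 380, 11.7), (np.float64(61.0), np.float64(1.0), np.float64(0.105), 354, 11.4), (np.float64(-58.3), np.float64(1.7), np.float64(0.105), 350, 11.3)]
mask px u 326.68749999999994 337.9375 v 215.06249999999994 227.31250000000003 centroid [332.41200658 222.59265351]
mask px u 326.06249999999994 337.9375 v 215.06249999999994 227.43750000000003 centroid [331.97891791 221.54757463]
47 [[330.1, 225.0], [328.5, 216.1], [336.7, 216.3], [338.4, 225.1], [329.5, 228.9], [328.0, 220.1], [336.2, 220.3], [337.9, 229.1]]
50 [[330.1, 223.3], [327.8, 214.5], [335.9, 214.4], [338.3, 223.2], [329.5, 227.2], [327.3, 218.5], [335.4, 218.4], [337.8, 227.1]]
53 [[329.9, 221.6], [327.0, 212.9], [335.0, 212.6], [338.1, 221.2], [329.4, 225.6], [326.5, 216.9], [334.4, 216.5], [337.5, 225.2]]
```

View pics/j.png

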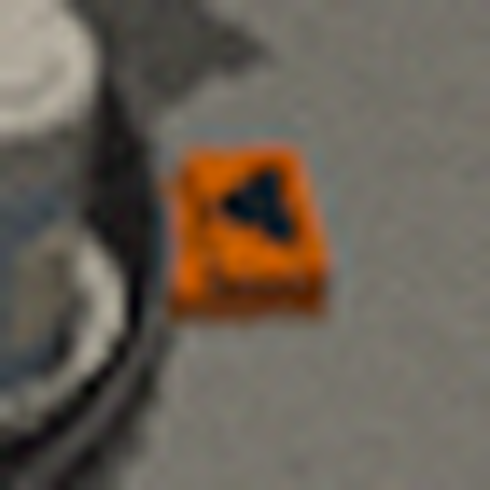

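Scene mask rows 215.1–227.4 match a pointer angle of about 49.6°, and the top view gave 49.7°. The pocket is now at 78.6°. I turn on to about 51°, slowing at the end.

```bash
cat > arc.py <<'E'
import numpy as np,sys
from cell import readout
s=readout.state();p=s["eef_pos"];R=s["eef_rot"];C=np.array([.5947,.0592])
r0=p[:2]-C;print(p,np.degrees(np.arctan2(r0[1],r0[0])),np.hypot(*r0),s["force"].round(1))
for t in map(float,sys.argv[1:]):
    q=C+.105*np.array([np.cos(np.radians(t)),np.sin(np.radians(t))])-p[:2];print(t,(R[:2,1:].T@q).round(4))
E
python3 arc.py 77 72 67 62 58 55 53 52 51 50.5
```

```text
[0.61301218 0.16278067 0.04432494] 79.9741909849106 0.10518693654053975 [ 0.4 -1.9 -0.3]
77.0 [ 0.0024 -0.0049]
72.0 [ 0.0068 -0.0129]
67.0 [ 0.0118 -0.0206]
62.0 [ 0.0175 -0.0278]
58.0 [ 0.0225 -0.0331]
55.0 [ 0.0265 -0.0369]
53.0 [ 0.0293 -0.0393]
52.0 [ 0.0307 -0.0405]
51.0 [ 0.0321 -0.0416]
50.5 [ 0.0329 -0.0422]
```

```bash
python3 -m handwheel '[[[0.4,0,0.0024,-0.0049,0],[0.4,0,0.0068,-0.0129,0],[0.4,0,0.0118,-0.0206,0],[0.4,0,0.0175,-0.0278,0],[0.4,0,0.0225,-0.0331,0],[0.4,0,0.0265,-0.0369,0],[0.4,0,0.0293,-0.0393,0],[0.4,0,0.0307,-0.0405,0],[0.4,0,0.0321,-0.0416,0],[0.4,0,0.0321,-0.0416,0],[0.4,0,0.0321,-0.0416,0]]]'; python3 look.py pics/k.png; python3 -c "
from ang import *
a,b=pickle.load(open('last.pkl','rb'));print(lids(a))"; python3 arc.py 51 50 49 48
```

```text
clock: 13.1
eef_pos: [0.6621, 0.1397, 0.0455]
eef_rot: [[0.001, 0.223, -0.975], [-0.0, -0.975, -0.223], [-1.0, 0.001, -0.001]]
force: [-3.3, -2.5, 6.5]
width: 0.0569
[0.6621 0.1398 0.0455] 0.0577 [-4.1 -1.7  7. ] [-0.49  0.63 -0.2 ] [ 0.03  0.57  1.44 -0.    1.13  1.38]
scene yellow n 136 z top [0.0894 0.1027 0.2608] xy [0.6852 0.1384] y 0.1 0.183
[(np.float64(173.6), np.float64(53.6), np.float64(0.105), 294, 11.4), (np.float64(-66.3), np.float64(53.7), np.float64(0.104), 365, 11.4), (np.float64(-126.1), np.float64(53.9), np.float64(0.104), 376, 11.6), (np.float64(-9.0), np.float64(51.0), np.float64(0.108), 161, 10.3)]
[0.66206807 0.13977042 0.04547386] 50.09969238309619 0.10502404338202963 [-4.1 -1.7  7. ]
51.0 [-0.0013  0.001 ]
50.0 [ 0.0002 -0.0001]
49.0 [ 0.0016 -0.0012]
48.0 [ 0.0031 -0.0023]
```

The pocket is at 53.7° while the jar reads 50.1°, and there is 7 N of up-force with the TCP 1.2 mm higher. I look at the picture before correcting.

View pics/k.png

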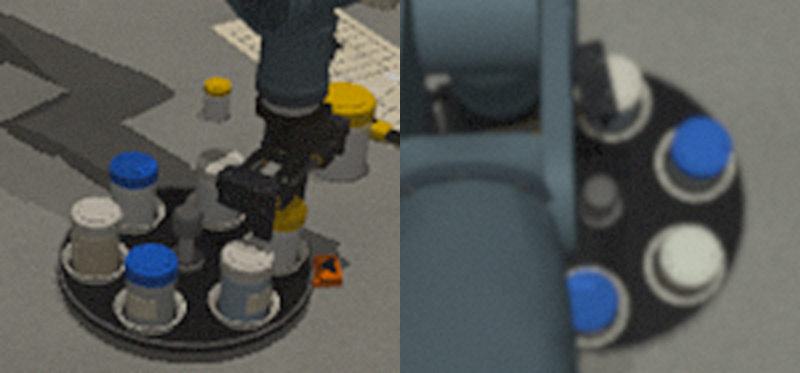

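There's no collision visible: the jar has wedged a little against the flared cup wall. I release so it drops back, re-centre the gripper on the pocket at 53.7° and re-grip. The last few degrees then go slowly.

```bash
python3 -m handwheel '[[[0.85,0,0,0,0],[0.85,0,0,0,0],[0.85,0,0,0,0],[0.85,0,-0.002,0.0015,0],[0.85,0,-0.004,0.003,0],[0.85,0,-0.004,0.003,0],[0.85,0,-0.004,0.003,0],[0.85,0,-0.004,0.003,0]]]' 15; python3 look.py pics/l.png; python3 -c "
from ang import *
a,b=pickle.load(open('last.pkl','rb'));print(lids(a))
# lid of our jar in scene
P=cloud(b);hsv=cv2.cvtColor(b['color'],cv2.COLOR_RGB2HSV);m=(cv2.inRange(hsv,(20,100,50),(36,255,255))>0)&(abs(P[...,2]-.1)<.03)&(np.hypot(*(np.moveaxis(P[...,:2],-1,0)-np.array([.66,.14])[:,None,None]))<.06)
v,u=np.nonzero(m);print(m.sum(),u.min(),u.max(),v.min(),v.max(),np.percentile(P[m][:,2],[2,50,98]))"; python3 arc.py 53.7
```

```text
clock: 14.0
eef_pos: [0.6573, 0.1439, 0.0446]
eef_rot: [[0.0, 0.224, -0.975], [0.0, -0.975, -0.224], [-1.0, 0.0, -0.0]]
force: [0.4, -0.8, 0.4]
width: 0.075
[0.6574 0.1438 0.0446] 0.0747 [-0.6 -0.8 -0.6] [ 0.   -0.03  0.02] [ 0.04  0.56  1.45 -0.    1.13  1.38]
scene yellow n 125 z top [0.0859 0.1019 0.2501] xy [0.6797 0.1406] y 0.101 0.194
[(np.float64(173.6), np.float64(53.6), np.float64(0.105), 330, 11.4), (np.float64(-66.4), np.float64(53.6), np.float64(0.104), 362, 11.4), (np.float64(-126.1), np.float64(53.9), np.float64(0.104), 373, 11.6), (np.float64(-7.6), np.float64(52.4), np.float64(0.106), 208, 10.6)]
108 310 323 193 206 [0.08738809 0.10139756 0.10605328]
[0.65737163 0.14376795 0.04456124] 53.458588760114 0.10525906788593213 [-0.6 -0.8 -0.6]
53.7 [-0.0002  0.0005]
```

```bash
python3 -m handwheel '[[[0.4,0,0,0,0],[0.4,0,0,0,0],[0.4,0,0,0,0],[0.4,0,0,0,0],[0.4,0,0,0,0]]]' 20;  python3 arc.py 53 52 51 50 49 48; python3 -m handwheel '[[[0.4,0,0.0003,-0.0002,0],[0.4,0,0.0008,-0.0006,0],[0.4,0,0.0014,-0.001,0],[0.4,0,0.002,-0.0015,0],[0.4,0,0.0026,-0.002,0],[0.4,0,0.0033,-0.0025,0],[0.4,0,0.004,-0.003,0],[0.4,0,0.0046,-0.0035,0],[0.4,0,0.005,-0.0038,0],[0.4,0,0.0053,-0.004,0],[0.4,0,0.0055,-0.0042,0],[0.4,0,0.0055,-0.0042,0]]]' ; python3 look.py pics/l.png; python3 -c "
from ang import *
a,b=pickle.load(open('last.pkl','rb'));print(lids(a))"; python3 arc.py 51 50 49 48 47
```

```text
clock: 14.6
eef_pos: [0.6574, 0.1437, 0.0448]
eef_rot: [[0.0, 0.224, -0.975], [-0.0, -0.975, -0.224], [-1.0, 0.0, -0.0]]
force: [-1.0, -1.3, 3.2]
width: 0.0571
[0.65736361 0.14368029 0.04479508] 53.43366873633999 0.1051838735167795 [-1.  -1.3  3.2]
53.0 [ 0.0007 -0.0004]
52.0 [ 0.0021 -0.0015]
51.0 [ 0.0036 -0.0027]
50.0 [ 0.005  -0.0038]
49.0 [ 0.0065 -0.0049]
48.0 [ 0.008 -0.006]
clock: 15.8
eef_pos: [0.6625, 0.1397, 0.0448]
eef_rot: [[-0.0, 0.223, -0.975], [0.001, -0.975, -0.223], [-1.0, -0.001, 0.0]]
force: [-3.6, -0.4, 6.7]
width: 0.0574
[0.6625 0.1397 0.0449] 0.0572 [-3.   0.1  6.7] [ 0.09  0.55 -0.23] [0.03 0.57 1.44 0.   1.14 1.38]
scene yellow n 123 z top [0.0891 0.1025 0.2606] xy [0.6843 0.139 ] y 0.105 0.183
[(np.float64(173.0), np.float64(53.0), np.float64(0.104), 288, 11.2), (np.float64(-67.0), np.float64(53.0), np.float64(0.104), 363, 11.4), (np.float64(-127.2), np.float64(52.8), np.float64(0.104), 380, 11.7), (np.float64(-8.7), np.float64(51.3), np.float64(0.106), 167, 10.3)]
[0.66248055 0.13972953 0.04489771] 49.913161003983966 0.10525781263167898 [-3.   0.1  6.7]
51.0 [-0.0014  0.0014]
50.0 [0.     0.0003]
49.0 [ 0.0015 -0.0008]
48.0 [ 0.003  -0.0019]
47.0 [ 0.0045 -0.0029]
```

The net moment about the axis is nearly zero: the -0.23 N·m yaw moment at the tool cancels the tangential force. So the fixed gripper yaw is jamming the jar in the cup. I release, re-centre slightly inward, re-grip, and turn the wrist together with the carousel.

```bash
python3 -m handwheel '[[[0.85,0,0,0,0],[0.85,0,0,0,0],[0.85,0,0,0,0],[0.85,0,-0.0015,0.0025,0],[0.85,0,-0.0031,0.0049,0],[0.85,0,-0.0031,0.0049,0],[0.85,0,-0.0031,0.0049,0]]]'; python3 arc.py 53;  python3 -m handwheel '[[[0.4,0,0,0,0],[0.4,0,0,0,0],[0.4,0,0,0,0],[0.4,0,0,0,0],[0.4,0,0,0,0]]]' 20;python3 -c "
from ang import *
print(lids(grab('top')),readout.state()['moment'])";python3 arc.py 53
```

```text
clock: 16.6
eef_pos: [0.657, 0.1414, 0.0445]
eef_rot: [[-0.0, 0.224, -0.975], [0.0, -0.975, -0.224], [-1.0, -0.0, 0.0]]
force: [0.3, -0.7, -0.2]
width: 0.0748
[0.65703941 0.14139398 0.0445266 ] 52.82177216284325 0.10316031892380118 [ 0.3 -0.7 -0.2]
53.0 [-0.0014 -0.0012]
clock: 17.1
eef_pos: [0.6573, 0.1411, 0.0448]
eef_rot: [[0.0, 0.224, -0.975], [-0.0, -0.975, -0.224], [-1.0, 0.0, -0.0]]
force: [-2.1, -0.8, 3.0]
width: 0.0573
[(np.float64(174.4), np.float64(54.4), np.float64(0.105), 324, 11.1), (np.float64(-65.7), np.float64(54.3), np.float64(0.104), 362, 11.4), (np.float64(-124.9), np.float64(55.1), np.float64(0.104), 379, 11.7), (np.float64(-7.7), np.float64(52.3), np.float64(0.107), 166, 10.3)] [-0.18241044  0.24834054  0.04923391]
[0.65729894 0.14113207 0.04480868] 52.618920086086526 0.10310912695497156 [-1.  -1.   3.8]
53.0 [-0.0017 -0.001 ]
```

```bash
cat > jar.py <<'E'
from ang import *
def jar(d,c0):
    P=cloud(d);hsv=cv2.cvtColor(d["color"],cv2.COLOR_RGB2HSV)
    m=(cv2.inRange(hsv,(20,100,40),(36,255,255))>0)&(abs(P[...,2]-.095)<.025)&(np.hypot(P[...,0]-c0[0],P[...,1]-c0[1])<.06)
    n,l,st,_=cv2.connectedComponentsWithStats(m.astype(np.uint8));k=1+np.argmax(st[1:,4]);m=l==k
    v,u=np.nonzero(m);return dict(n=m.sum(),uR=u.max()+.5,vB=v.max()+.5,vT=v.min()-.5,top=np.percentile(P[m][:,2],95).round(4))
def pred(d,c):
    t=np.linspace(0,2*np.pi,200);X=np.concatenate([np.column_stack([c[0]+.029*np.cos(t),c[1]+.029*np.sin(t),0*t+z]) for z in(.086,.104)])
    R=np.array(d["orientation"]);q=(X-d["xyz"])@R@np.array(d["camera_matrix"]).T;q=q[:,:2]/q[:,2:];return dict(uR=q[:,0].max().round(1),vB=q[:,1].max().round(1),vT=q[:,1].min().round(1))
if __name__=="__main__":
    b=grab("scene");a=grab("top");p=readout.state()["eef_pos"]
    L=lids(a);th=60-0+np.median([x[1] for x in L if x[3]>280])-60;th=th if th>25 else th+60
    c=C+.105*np.array([np.cos(np.radians(th)),np.sin(np.radians(th))])
    print("pocket",th,c.round(4),"seen",jar(b,c));print("pred at pocket",pred(b,c),"at eef",p.round(4),pred(b,p[:2]))
    pickle.dump((a,b),open("last.pkl","wb"))
    print(pred(b,c+[.005,0]),pred(b,c+[0,.005]))
    w=np.array([.6412-0,-.0298])
E
python3 jar.py; python3 - <<'E'
# validate the method with the fixed jars? use initial free jar in the first scene picture
from jar import *
a,b=pickle.load(open("first.pkl","rb"));P=cloud(b)
hsv=cv2.cvtColor(b["color"],cv2.COLOR_RGB2HSV);m=(cv2.inRange(hsv,(20,100,40),(36,255,255))>0)&(np.hypot(P[...,0]-.453,P[...,1]-.277)<.05)
v,u=np.nonzero(m);print(u.min()-.5,u.max()+.5,v.min()-.5,v.max()+.5)
t=np.linspace(0,6.28,200);X=np.concatenate([np.column_stack([.4532+.029*np.cos(t),.2772+.029*np.sin(t),0*t+z]) for z in(.062,.08)])
q=(X-b["xyz"])@np.array(b["orientation"])@np.array(b["camera_matrix"]).T;q=q[:,:2]/q[:,2:];print(q.min(0),q.max(0))
E
```

```text
pocket 54.400000000000006 [0.6558 0.1446] seen {'n': np.int64(110), 'uR': np.float64(323.5), 'vB': np.float64(205.5), 'vT': np.float64(191.5), 'top': np.float64(0.106)}
pred at pocket {'uR': np.float64(323.7), 'vB': np.float64(205.3), 'vT': np.float64(189.4)} at eef [0.6573 0.1412 0.0448] {'uR': np.float64(323.3), 'vB': np.float64(206.0), 'vT': np.float64(190.0)}
{'uR': np.float64(324.9), 'vB': np.float64(206.0), 'vT': np.float64(190.1)} {'uR': np.float64(324.8), 'vB': np.float64(204.6), 'vT': np.float64(188.8)}
287.5 304.5 156.5 168.5
[287.38979449 155.65702907] [304.35396715 168.8788118 ]
```

The jar agrees with the pocket to about 2 mm, and it's seated and upright. Next comes the rigid turn of -4.7° about the axis, with the wrist turning along.

```bash
python3 -m handwheel '[[[0.4,-0.0003,0.0003,-0.0002,0.2],[0.4,-0.0003,0.0009,-0.0007,0.6],[0.4,-0.0003,0.0017,-0.0013,1.2],[0.4,-0.0003,0.0026,-0.002,1.8],[0.4,-0.0003,0.0036,-0.0027,2.5],[0.4,-0.0003,0.0046,-0.0035,3.2],[0.4,-0.0003,0.0056,-0.0042,3.9],[0.4,-0.0003,0.0063,-0.0048,4.4],[0.4,-0.0003,0.0067,-0.0051,4.7],[0.4,-0.0003,0.0067,-0.0051,4.7],[0.4,-0.0003,0.0067,-0.0051,4.7]]]'; python3 jar.py; python3 arc.py 50
```

```text
clock: 18.35
eef_pos: [0.6637, 0.1358, 0.0448]
eef_rot: [[0.0, 0.143, -0.99], [-0.0, -0.99, -0.143], [-1.0, 0.0, -0.0]]
force: [-1.3, 0.4, 1.4]
width: 0.0573
pocket 49.900000000000006 [0.6623 0.1395] seen {'n': np.int64(130), 'uR': np.float64(324.5), 'vB': np.float64(207.5), 'vT': np.float64(193.5), 'top': np.float64(0.1068)}
pred at pocket {'uR': np.float64(324.2), 'vB': np.float64(206.9), 'vT': np.float64(190.9)} at eef [0.6636 0.1359 0.0448] {'uR': np.float64(323.7), 'vB': np.float64(207.6), 'vT': np.float64(191.5)}
{'uR': np.float64(325.4), 'vB': np.float64(207.7), 'vT': np.float64(191.6)} {'uR': np.float64(325.3), 'vB': np.float64(206.3), 'vT': np.float64(190.3)}
[0.66361732 0.135865   0.04476416] 48.04632389669627 0.10308791508834073 [-0.8 -1.   1.1]
50.0 [-0.0039  0.0009]
```

The pocket is at 49.9° against a pointer at 49.6–49.7°, and forces are down to about 1 N. I do a final hold and stability check, with the last picture.

```bash
python3 -m handwheel '[[[0.4,0,0,0,0],[0.4,0,0,0,0],[0.4,0,0,0,0],[0.4,0,0,0,0],[0.4,0,0,0,0]]]'; python3 jar.py|head -1; python3 - <<'E'
from ang import *
a,b=pickle.load(open("last.pkl","rb"));a0,b0=pickle.load(open("first.pkl","rb"))
save(b,"pics/z.png",(240,130,350,250),5)
for n,lo,hi,box in(("red cap",(0,150,60),(6,255,255),(380,140,425,180)),("tape",(20,120,80),(35,255,255),(395,200,435,240)),("knife",(20,120,80),(35,255,255),(100,170,125,225))):
  for d in(a0,a):
    u0,v0,u1,v1=box;m=cv2.inRange(cv2.cvtColor(d["color"][v0:v1,u0:u1],cv2.COLOR_RGB2HSV),lo,hi);M=cv2.moments(m);print(n,M["m00"]/255, (round(M["m10"]/M["m00"],1),round(M["m01"]/M["m00"],1)) if M["m00"] else None)
E
```

```text
clock: 18.95
eef_pos: [0.6636, 0.1359, 0.0448]
eef_rot: [[-0.0, 0.143, -0.99], [0.0, -0.99, -0.143], [-1.0, -0.0, 0.0]]
force: [-1.0, -1.8, 1.6]
width: 0.0572
pocket 49.900000000000006 [0.6623 0.1395] seen {'n': np.int64(134), 'uR': np.float64(324.5), 'vB': np.float64(207.5), 'vT': np.float64(192.5), 'top': np.float64(0.1063)}
red cap 298.0 (26.4, 21.5)
red cap 297.0 (26.4, 21.5)
tape 307.0 (19.1, 19.0)
tape 327.0 (19.0, 19.2)
knife 450.0 (14.3, 28.6)
knife 450.0 (14.4, 28.5)
```

View pics/z.png

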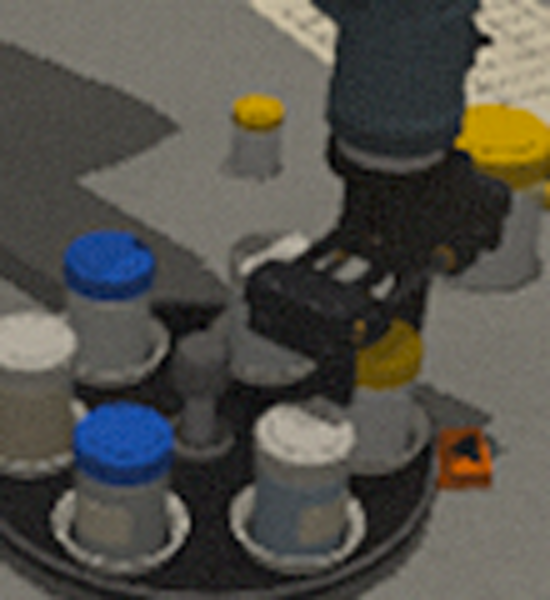

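The final crop shows the yellow jar upright in its cup (crop (385,400)), gripped, in front of the pointer (465,458). The bystanders are unmoved, so I hand in.

```bash
python3 -c "
from cell import order
print(order.finish_job())"
```

```text
the job is handed in; nothing more can be done
None
```

The jar with the yellow lid (the middle-sized one) is back in the empty pocket, lid up and on the floor. The carousel is turned so that the jar stands in front of the orange pointer. I handed in at about 19 s with the gripper still holding the jar at 20 N.

**Last checks**
- **Angle:** the pocket was at 49.9° and the pointer at about 49.7°. It was the same after a 0.5 s hold.
- **Jar in the pocket:** its lid edges in the image matched the pocket position to about 2 mm, and it looked upright. Lid-top depth readings were 0.104 to 0.106 m, against 0.104 expected. At first contact the floor pushed back with about 10 N. At the end the outside force was under 3 N.
- **Bystanders:** the tin, tape measure and knife had not moved in the top view.

**What failed or disagreed**
- **Reported tool height:** the reported TCP was about 32 mm lower than the fingertips seen in the depth image. My first grasp therefore closed just above the lid. I allowed for the offset afterwards, and the grip and floor contact fitted it.
- **Turning with the wrist held fixed:** this jammed the jar against the cup wall, and it lagged 3 to 4° behind the gripper. I let go and re-gripped twice, then turned the wrist along with the carousel.
- **Remaining mismatch:** the reported gripper angle still differed from the pocket by about 2° (3 mm) at the end. I trusted the camera angle instead.

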